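# Clip a resin specimen slab in the photo stand and hold the shutter half-pressed

### The job

Take the tall resin slab out of the rack and push it down, upright, fully home into the sprung clip of the photo stand, then let go of it; leave the two short slabs standing in the rack. After that, press the shutter-release paddle half-way down, so that it lies level with the top of the little post in front of it, without ever pushing it to the bottom, and finish the program while still holding it there.

Things in the scene. Friction and masses are not known exactly. Their poses are not given: they have to be found in the camera images.
- tall_slab_mid (a point): centre (half-way up) of the tall amber resin slab with a black beetle in it: 12 mm thick (its x), 56 mm wide (its y), 90 mm tall (z up), 55 to 90 g. Stands loose in one of the rack's three slots, foot 8 mm above the table; the one slab taller than the others. Low black bars, up to 26 mm above the table, hold its foot with 1.5 mm play on each broad side.
- short_slab_a_mid (a point): centre of one of the two short slabs, to be left alone: like the tall one but 64 mm tall. The slots are 75 mm apart along the rack (along the slabs' x).
- short_slab_b_mid (a point): centre of the other short slab, to be left alone.
- clip_seat (a point): middle of the sprung clip's seat, where the slab's underside rests when fully home: on the white photo stand (fixed), 12 mm above the table. Axes as the stand's: slab thickness goes along x, width along y (either way round). Slab goes straight down from above; the push takes about 4 to 12 N. The grey camera head begins 0.17 m away towards +x, its top 110 mm above the table.
- jaw (a joint): travel of the clip's sprung jaw, m: 0 at rest, 0.005 with the slab in, at most 0.014; 200 N/m, 2.4 N at rest. In the seat's frame the two aluminium jaws are 40 mm wide; fixed face at x = +8 mm, sprung face at +1 mm: on release it nudges the slab 2 mm to +x. Upright to 18 mm above the seat, then flared as a lead-in to 43 mm, mouth from -12 to +16 mm. A post behind, to x = -49 mm, is 22 mm tall.
- paddle_pad (a point): middle of the press area on top of the black sprung paddle, 34 mm wide, on the grey release box (fixed). 100 mm from the hinge; the paddle ends 22 mm beyond it. Moves with the paddle: 76 mm above the table at rest, 56 mm half-way (level), 36 mm at the bottom. Axes (at rest): x level, from free end to hinge; z up. Steel post, 10 mm thick, 45 mm from the pad beyond the free end, top 56 mm up.
- paddle (a joint): paddle angle, rad: 0 at rest (free end tilted up), 0.2 half-way (level), 0.4 at the bottom. Sprung back to 0: about 2.5 N on the pad to start it, 5 N half-way, 7.5 N at the bottom.
There are look-alikes about, which are no part of the job. Leave any green look-alike of the part that bears tall_slab_mid alone. What is shaped like the part that bears paddle_pad but orange is not meant.

How it is judged:
By the outcome, as a careful person would: the job done as asked, in the order asked, and still so for the second after the job is handed in, while the arm keeps its last pose, push and grip.
It also fails if it takes over 54 s, if anything falls off the work surface, if the arm or the gripper's body presses on something with over 40 N, if the wrist force passes 120 N, or if a joint passes its speed limit or range.

### The arm

A 6-joint arm with a two-finger parallel gripper is mounted at the origin on the work surface. World frame = base frame: x ahead of the robot, y to its left, z up, the work surface at z = 0. Lengths are in m, angles in rad, forces in N, time in s.
With the tool pointing down it reaches from about 0.4 to 0.825 m from the base axis. Payload 7 kg.
Tool frame: the origin (TCP) lies between the finger pads; the fingertips stand 11 mm ahead of it and the grasp point (between the pads) lies 8 mm behind it; x points along the fingers, z is the direction in which the jaws open and shut, and the axes are right-handed (so a half turn about x gives the same grasp; the last joint's range is limited). The gripper opens to 88 mm and grips with 3 to 60 N. Pads are 19 mm wide; open, the fingers measure 130 mm over their backs; the gripper's body (78 mm by 193 mm) begins 47 mm behind the grasp point.
Start: joints at [0.288, 0.359, 0.012, 0, -1.224, -0.288], TCP at [0.675, -0, 0.238] pointing down, gripper open.
Joint ranges: [-3.07, 3.07], [-1.43, 2.12], [-1.02, 1.25], [-3.03, 1.67], [-3.05, -0], [-3.03, 3.03]. Speed limits (rad/s): [2.39, 2.39, 3.01, 3.14, 3.14, 3.14].

### API

Orientations are given as [roll, pitch, yaw] about the fixed x, y, z axes, in that order (R = Rz(yaw) Ry(pitch) Rx(roll)).
In Python, from station import arm gives the robot as it stands.
- The arm moves only by the tool jog_arm, never from a script. Its argument "motion" is a list of rows, each an object of numbers: "dx", "dy", "dz": the shift along the tool's x, y, z in m; "twist": the turn about the tool's x in degrees. In form: [{"dx": .., "dy": .., "dz": .., "twist": ..}, ...]. A call has 1 to 20 rows; each row is the pose to reach, as a shift and turn from the pose commanded when the call began, along the tool's axes at that moment; what a row does not reach only later rows make up. A row lasts 1/12 s, in which the tool goes at most 41.7 mm and 7.16 degrees, less where a joint would pass 70% of its speed; a pose out of reach is approached as far as the arm can. A call with a gripper value outside its range is refused whole. "gripper" is the finger opening in m, from 0 to 0.0876, set as the call begins (left out, the last holds). The fingers move at their own pace and stop on an object; "newtons" is the grip in N (left out, the last holds). Time passes only in rows, so rows that repeat a pose let the fingers close. It gives the time, the measured TCP pose, the force and the opening at its end, in the units of the state.
- arm.get_state(): the state, without advancing time (a new reading comes with each control period).
- arm.grab_frame(name): name is "scene" or "side" or "wrist"; returns the picture (480x640x3 uint8, red, green, blue); there is no depth.
- arm.camera_model(name): a dict with "camera_matrix" (3x3 intrinsics, pixels), "eye" and "attitude" of the camera in the world. Camera axes: x right, y down, z forward; pixel columns grow to the right and rows downward; lengths in m; the calibration is good to about 2 mm. A picture is of the moment at which its call begins: read the wrist's pose just before it. camera_model takes no time and is no camera call; for the wrist camera it gives the pose at the moment of the call.
- arm.job_done(): hands the job in, once; it reports no verdict.
The state is a dict: "t": time; "q": joint angles; "qd": joint speeds; "joint_efforts": joint torques, N m; "eef_pos": TCP position; "ee_rot": TCP orientation; "force": force on the tool from outside, world axes, zero at the start; "moment": the same for the moment, N m; "width": finger opening in m.
Only numpy, scipy, OpenCV 4.12 (cv2) and the standard library are available. Lean on these libraries where they do the work, as an engineer would, in place of code of your own. Each camera call takes 0.05 s, during which the arm holds its last target.

## Working session

There is one attempt and no reset: what is moved stays moved. The work goes in short steps, Python scripts to look and compute and a tool call to move; the robot and the scene stay as the last step left them, time stands still between calls to the robot, and variables do not carry over. Pictures are saved under pics/ and viewed, and the job is handed in when it is done.

Besides the shell and the picture viewer there is one more tool, called after ">>>" as a command line: name --argument value ..., lists and objects as JSON in quotes. jog_arm: Moves the arm, as the interface text tells. Its arguments: {"type":"object","properties":{"motion":{"type":"array"},"gripper":{"type":"number"},"newtons":{"type":"number"}},"required":["motion"]}

```bash
ls; mkdir -p pics
python3 - <<'E'
from station import arm
import cv2,json
print(arm.get_state())
for n in ["scene","side","wrist"]:
    m=arm.camera_model(n);print(n,m)
    cv2.imwrite(f"pics/{n}0.png",arm.grab_frame(n)[:,:,::-1])
E
```

```text
pics
{'t': 0.0, 'q': array([ 2.88073842e-01,  3.59405273e-01,  1.10913519e-02, -3.52167419e-04,
       -1.22410730e+00, -2.88090995e-01]), 'qd': array([ 0.00059142, -0.00171581,  0.00152688,  0.00207361, -0.00080383,
       -0.00079375]), 'joint_efforts': array([-8.00930356e-04, -5.82726967e+01,  2.93058443e+01,  6.99745238e+00,
        6.93249181e-03, -2.06530804e-04]), 'eef_pos': array([ 6.74541363e-01, -3.87914882e-05,  2.36624562e-01]), 'ee_rot': array([ 0.08712623,  1.56913803, -3.05460351]), 'force': array([-0.43278676, -0.44400151, -0.55660875]), 'moment': array([-0.01816091, -0.01749422, -0.02670442]), 'width': 0.08725431922045525}
scene {'camera_matrix': array([[464.43079346,   0.        , 315.16686223],
       [  0.        , 464.43079346, 231.49670801],
       [  0.        ,   0.        ,   1.        ]]), 'eye': array([1.08268793, 0.34686477, 0.71862892]), 'attitude': array([-2.35471345, -0.01843595,  2.04446328])}
side {'camera_matrix': array([[445.1112648 ,   0.        , 319.44428865],
       [  0.        , 445.1112648 , 235.96825664],
       [  0.        ,   0.        ,   1.        ]]), 'eye': array([ 0.35145452, -0.71911777,  0.85584282]), 'attitude': array([-2.33490317, -0.01135965, -0.12827715])}
wrist {'camera_matrix': array([[368.17563578,   0.        , 318.87370408],
       [  0.        , 368.17563578, 235.66560669],
       [  0.        ,   0.        ,   1.        ]]), 'eye': array([ 0.67559421, -0.07129525,  0.38328165]), 'attitude': array([ 2.87184120e+00, -1.39830149e-03, -3.14121006e+00])}
```

View pics/scene0.png

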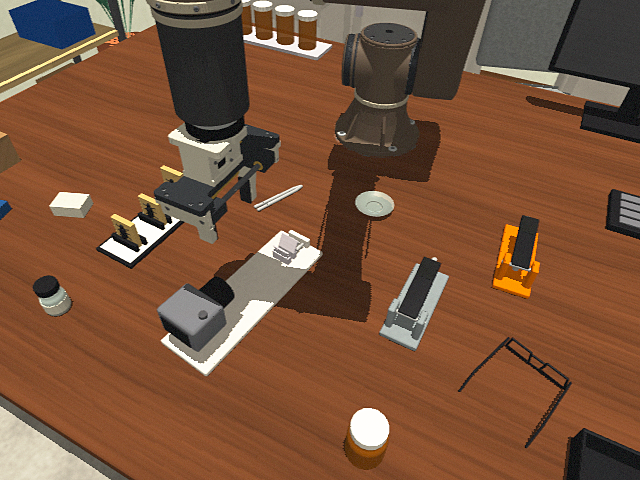

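View pics/side0.png

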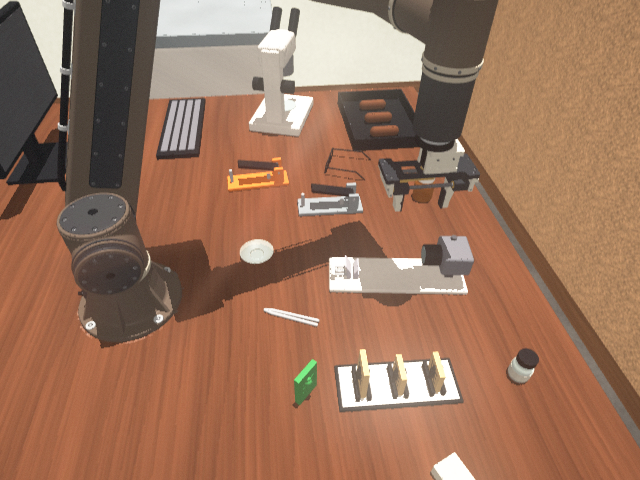

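View pics/wrist0.png

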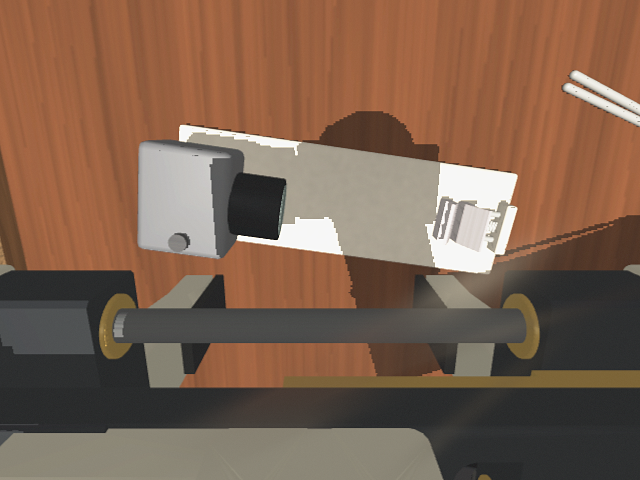

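```bash
cat > h.py <<'E'
import numpy as np, cv2
from scipy.spatial.transform import Rotation as R
from station import arm
def cam(n): 
    m=arm.camera_model(n); return np.array(m["camera_matrix"]),np.array(m["eye"]),R.from_euler("xyz",m["attitude"]).as_matrix()
def ray(c,p):
    K,e,A=c; return e, A@np.linalg.solve(K,[p[0],p[1],1.])
def onz(c,p,z):
    e,d=ray(c,p); return e+d*(z-e[2])/d[2]
def proj(c,X):
    K,e,A=c; v=K@(A.T@(np.asarray(X,float)-e)); return v[:2]/v[2]
def tri(*cp):
    M=np.zeros((3,3));b=np.zeros(3)
    for c,p in cp:
        e,d=ray(c,p);d=d/np.linalg.norm(d);P=np.eye(3)-np.outer(d,d);M+=P;b+=P@e
    X=np.linalg.solve(M,b)
    return X,[np.round(proj(c,X)-p,1) for c,p in cp]
def crop(src,dst,x0,y0,x1,y1,s):
    im=cv2.imread(src)[y0:y1,x0:x1]; cv2.imwrite(dst,cv2.resize(im,None,fx=s,fy=s,interpolation=cv2.INTER_CUBIC))
E
python3 - <<'E'
from h import *
crop("pics/side0.png","pics/c1.png",285,335,475,420,4)
crop("pics/scene0.png","pics/c2.png",90,160,250,270,5)
crop("pics/scene0.png","pics/c3.png",370,210,550,350,4)
crop("pics/side0.png","pics/c4.png",220,150,480,300,3)
E
```

```text
(no output)
```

View pics/c1.png

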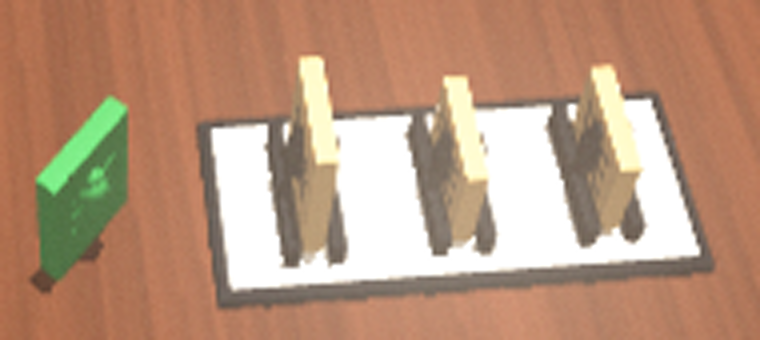

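View pics/c2.png

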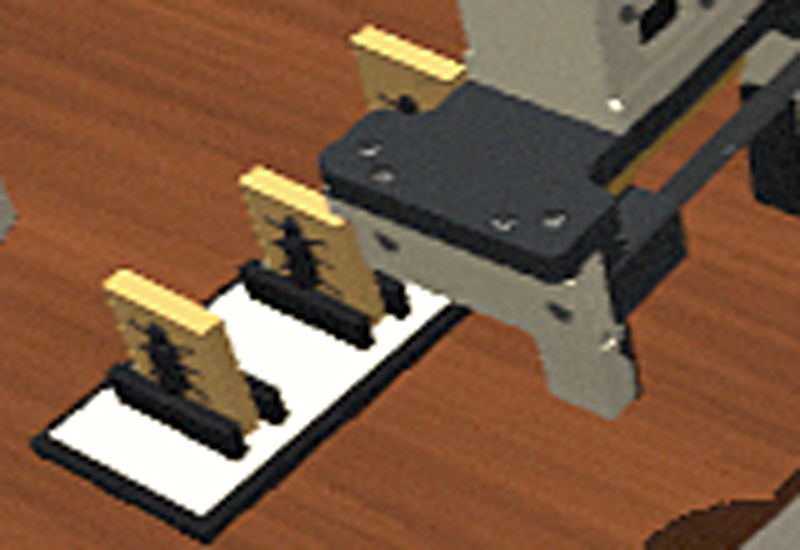

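View pics/c3.png

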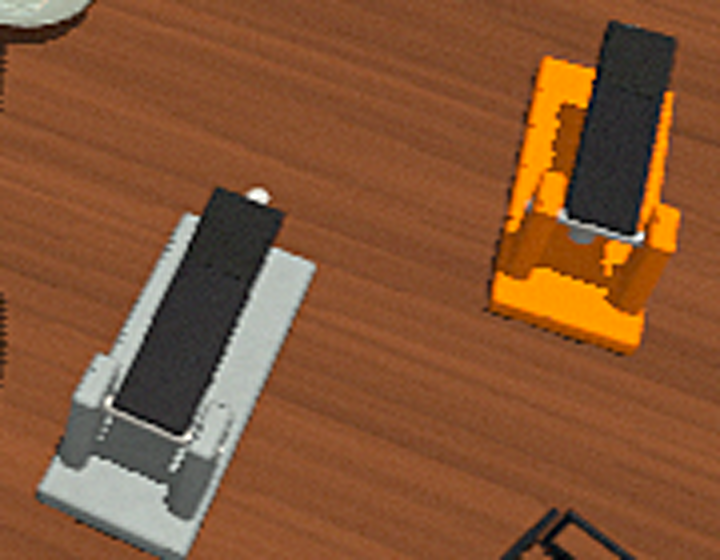

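View pics/c4.png

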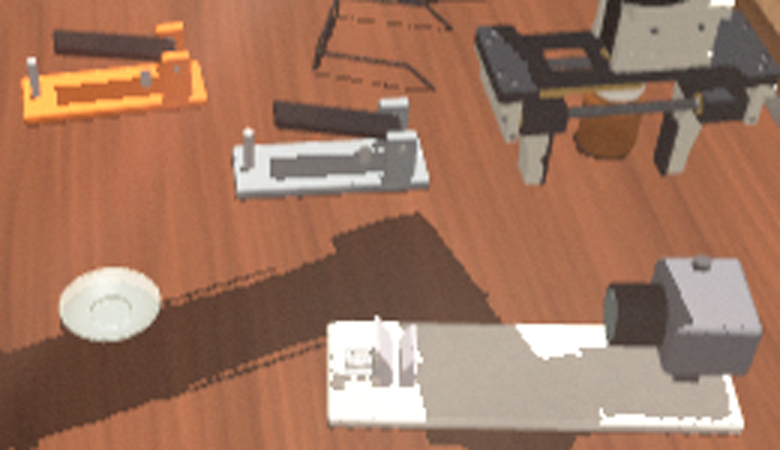

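Run:
```python
from h import *
s=cam("side");c=cam("scene");w=cam("wrist")
p=lambda x,y:(285+x/4-.4,335+y/4-.4)
q=lambda x,y:(90+x/5-.4,160+y/5-.4)
print("tall top far/near mid",onz(s,p(311,57),.098),onz(s,p(327,163),.098))
print("b",onz(s,p(456,77),.072),onz(s,p(476,178),.072))
print("c",onz(s,p(602,67),.072),onz(s,p(628,167),.072))
print("scene b",onz(c,q(250,175),.072),onz(c,q(337,215),.072))
print("scene c",onz(c,q(113,278),.072),onz(c,q(212,326),.072))
print("tall scene corner front(left),back", onz(c,q(353,42),.098),onz(c,q(370,27),.098))
# rack corners on table (thin) 
for a in [(200,122),(657,93),(712,268),(222,305)]: print("rack",onz(s,p(*a),.003))
# paddle, scene crop3 (370,210,4)
r=lambda x,y:(370+x/4-.4,210+y/4-.4); t=lambda x,y:(220+x/3-.4,150+y/3-.4)
for a in [(218,188),(285,212),(190,438),(107,402)]: print("paddle",onz(c,r(*a),.076))
print("post tri",tri((c,r(258,190)),(s,t(248,131))))
for a in [(275,102),(273,122)]: print("padside",onz(s,t(*a),.078))
for a in [(192,212),(317,264),(187,556),(38,495)]: print("base",onz(c,r(*a),.01))
# stand corners
for a in [(330,322),(740,425),(328,425)]: print("stand side",onz(s,t(*a),.006))
for a in [(283,231),(321,255),(208,372),(164,340)]: print("stand scene",onz(c,a,.006))
for a in [(181,125),(517,174),(490,272)]: print("stand wrist",onz(w,a,.006))
```

```text
tall top far/near mid [ 0.50354344 -0.26082486  0.098     ] [ 0.49984103 -0.31703691  0.098     ]
b [ 0.57853198 -0.2651043   0.072     ] [ 0.5740706 -0.319583   0.072    ]
c [ 0.65299263 -0.26845181  0.072     ] [ 0.64823073 -0.3229245   0.072     ]
scene b [ 0.57736546 -0.31713809  0.072     ] [ 0.57990565 -0.26788127  0.072     ]
scene c [ 0.65233973 -0.32119717  0.072     ] [ 0.65476621 -0.26680074  0.072     ]
tall scene corner front(left),back [ 0.50871359 -0.31275955  0.098     ] [ 0.49680721 -0.31341633  0.098     ]
rack [ 0.45615992 -0.23507131  0.003     ]
rack [ 0.70411498 -0.24788021  0.003     ]
rack [ 0.69835453 -0.34638546  0.003     ]
rack [ 0.45169852 -0.33501486  0.003     ]
paddle [0.46648729 0.27328644 0.076     ]
paddle [0.46625128 0.30537766 0.076     ]
paddle [0.60668142 0.30592861 0.076     ]
paddle [0.60571503 0.26917746 0.076     ]
post tri (array([0.44062595, 0.28856202, 0.05711935]), [array([-0.,  0.]), array([-0., -0.])])
padside [0.46854894 0.30363198 0.078     ]
padside [0.46311172 0.27299164 0.078     ]
base [0.42537123 0.25904826 0.01      ]
base [0.42903138 0.3250423  0.01      ]
base [0.61703343 0.31993431 0.01      ]
base [0.61855034 0.2513165  0.01      ]
stand side [0.49083039 0.07706004 0.006     ]
stand side [ 0.80740616 -0.07720905  0.006     ]
stand side [ 0.47253389 -0.03715875  0.006     ]
stand scene [ 0.47220026 -0.02982149  0.006     ]
stand scene [0.4961269  0.07453164 0.006     ]
stand scene [0.81857086 0.02631649 0.006     ]
stand scene [ 0.80467563 -0.07801221  0.006     ]
stand wrist [ 0.81051337 -0.07963047  0.006     ]
stand wrist [ 0.47365734 -0.03203512  0.006     ]
stand wrist [0.48791529 0.07428028 0.006     ]
```

Run:
```python
from h import *
st=arm.get_state();M=R.from_euler("xyz",st["ee_rot"]).as_matrix();print(M.round(3),st["eef_pos"])
crop("pics/wrist0.png","pics/c5.png",420,160,530,285,6)
crop("pics/scene0.png","pics/c6.png",255,220,335,275,8)
crop("pics/side0.png","pics/c7.png",322,250,372,300,10)
```

```text
[[-0.001 -0.    -1.   ]
 [-0.    -1.     0.   ]
 [-1.     0.     0.001]] [ 6.74667987e-01 -5.19010299e-05  2.36857458e-01]
```

View pics/c5.png

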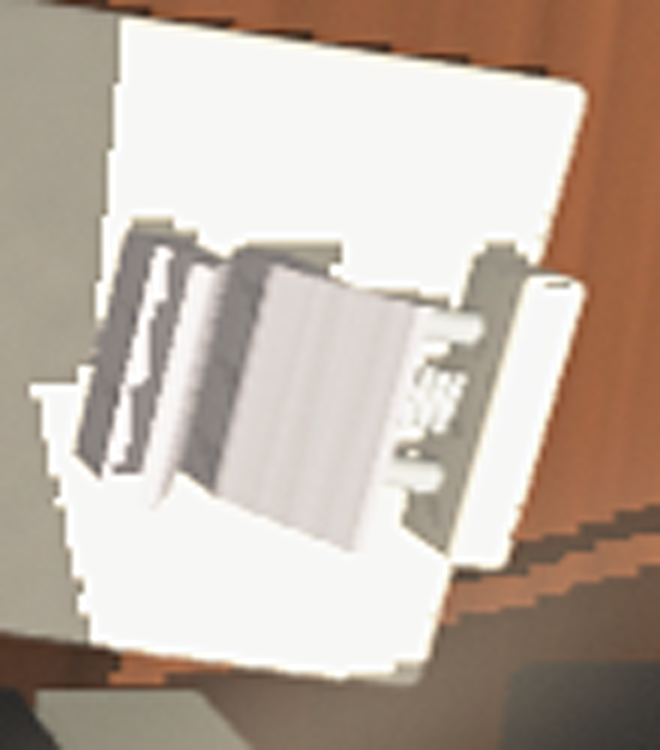

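View pics/c6.png

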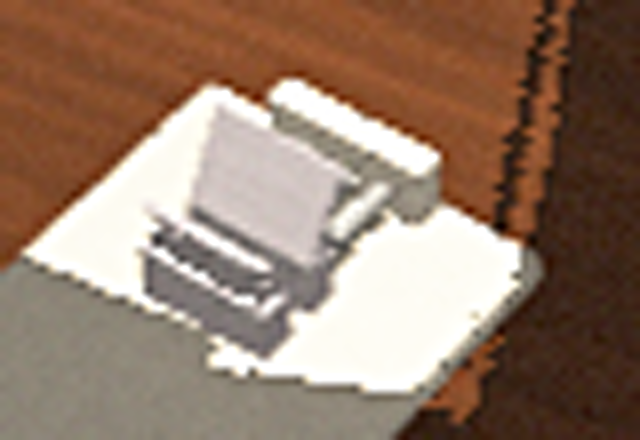

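View pics/c7.png

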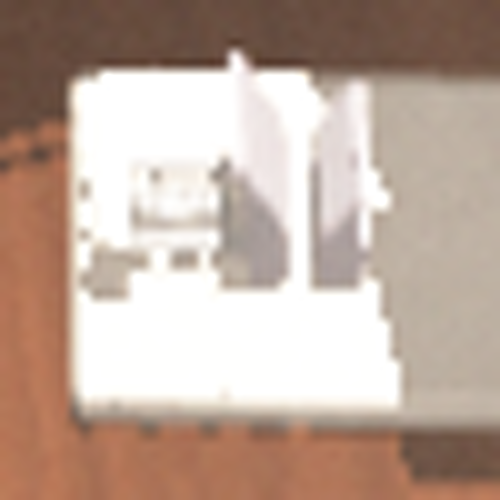

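>>> jog_arm --motion '[{"dz": 0.04},{"dz": 0.08},{"dz": 0.12},{"dz": 0.155},{"dz": 0.172},{"dz": 0.172},{"dz": 0.172},{"dz": 0.172}]' --gripper 0.05

```text
invalid input
```

Run:
```python
from h import *
st=arm.get_state();print(st["t"],st["eef_pos"],st["ee_rot"])
w=cam("wrist");np.save("w1.npy",np.array(list(w),dtype=object),allow_pickle=True)
cv2.imwrite("pics/wrist1.png",arm.grab_frame("wrist")[:,:,::-1])
cv2.imwrite("pics/scene1.png",arm.grab_frame("scene")[:,:,::-1])
for X in [(0.5,0.02,0.03)]: u=proj(w,X).astype(int);print(u)
x,y=u; x=max(x,70);y=max(y,60)
crop("pics/wrist1.png","pics/c8.png",x-70,y-60,x+70,y+60,5)
```

```text
0.15 [ 6.74667987e-01 -5.19010299e-05  2.36857458e-01] [ 0.12695472  1.56954495 -3.01478427]Traceback (most recent call last):
  File "<stdin>", line 3, in <module>
ValueError: could not broadcast input array from shape (3,3) into shape (3,)
```

>>> jog_arm --motion '[{"dx": 0,"dy": 0,"dz": 0.04,"twist": 0},{"dx": 0,"dy": 0,"dz": 0.08,"twist": 0},{"dx": 0,"dy": 0,"dz": 0.12,"twist": 0},{"dx": 0,"dy": 0,"dz": 0.155,"twist": 0},{"dx": 0,"dy": 0,"dz": 0.172,"twist": 0},{"dx": 0,"dy": 0,"dz": 0.172,"twist": 0},{"dx": 0,"dy": 0,"dz": 0.172,"twist": 0},{"dx": 0,"dy": 0,"dz": 0.172,"twist": 0}]' --gripper 0.05

```text
t: 0.82
eef_pos: [0.5035, 0.0001, 0.2379]
ee_rot: [-2.929, 1.57, 0.212]
force: [-1.0, -0.1, 0.6]
width: 0.0507
```

Run:
```python
from h import *
import pickle
st=arm.get_state();print(st["t"],st["eef_pos"],st["ee_rot"])
w=cam("wrist");pickle.dump(w,open("w1.pkl","wb"))
cv2.imwrite("pics/wrist1.png",arm.grab_frame("wrist")[:,:,::-1])
cv2.imwrite("pics/scene1.png",arm.grab_frame("scene")[:,:,::-1])
u=proj(w,(0.5,0.02,0.03)).astype(int);print(u)
x,y=u; x=max(x,70);y=max(y,60)
print(x,y)
crop("pics/wrist1.png","pics/c8.png",x-70,y-60,x+70,y+60,5)
```

```text
0.8167 [5.03532350e-01 1.36244724e-04 2.37858912e-01] [-2.92940668  1.56996763  0.21244872]
[323 228]
323 228
```

View pics/c8.png

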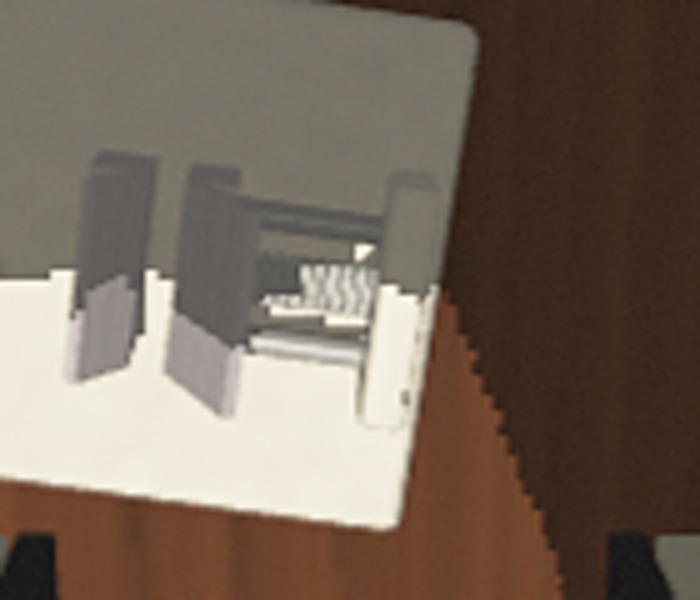

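View pics/wrist1.png

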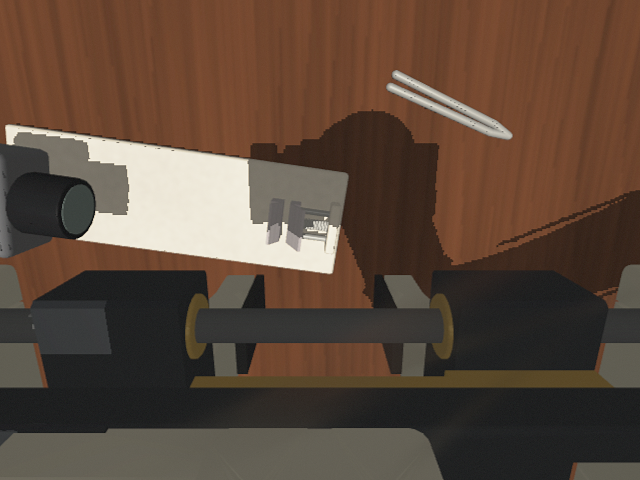

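View pics/scene1.png

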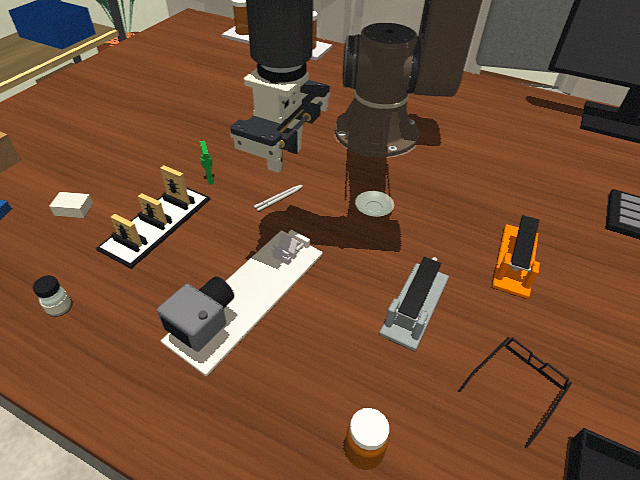

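Run:
```python
from h import *
import pickle
w=pickle.load(open("w1.pkl","rb"))
q=lambda x,y:(253+x/5-.4,168+y/5-.4)
yaw=np.radians(-8)
ex=np.array([np.cos(yaw),np.sin(yaw),0]);ey=np.array([-ex[1],ex[0],0])
print("corners",[onz(w,p,.008).round(4) for p in [(6,125),(347,172),(332,273),(85,242)]])
for n,a,z in [("fix top lo",(76,382),.055),("fix top up",(90,172),.055),("spr top lo",(224,415),.055),("spr top up",(243,192),.055),("post up",(437,180),.034),("post lo",(403,427),.034),("postin up",(388,180),.034),("postin lo",(360,420),.034)]:
    X=onz(w,q(*a),z); print(n,X.round(4),(X@ex).round(4),(X@ey).round(4))
def draw(cx,cy,deg,out):
    yw=np.radians(deg);ex=np.array([np.cos(yw),np.sin(yw),0]);ey=np.array([-ex[1],ex[0],0])
    P=lambda x,y,z: np.array([cx,cy,.012])+ex*x+ey*y+np.array([0,0,z])
    im=cv2.resize(cv2.imread("pics/wrist1.png")[168:288,253:393],None,fx=6,fy=6,interpolation=cv2.INTER_CUBIC)
    def line(a,b,c):
        f=lambda p:tuple(int(v) for v in (proj(w,P(*p))-[253,168]+.5)*6)
        cv2.line(im,f(a),f(b),c,1)
    for x0,x1,c in [(.008,.016,(0,0,255)),(.001,-.012,(255,0,0))]:
        for pr in [(x0,0),(x0,.018),(x1,.043)]: line((pr[0],-.02,pr[1]),(pr[0],.02,pr[1]),c)
        for y in (-.02,.02): line((x0,y,0),(x0,y,.018),c);line((x0,y,.018),(x1,y,.043),c)
    line((-.049,-.02,.022),(-.049,.02,.022),(0,200,0))
    cv2.imwrite(out,im)
import sys
draw(0.521,0.0155,-8,"pics/d1.png")
```

```text
corners [array([ 0.8112, -0.0792,  0.008 ]), array([ 0.4761, -0.0339,  0.008 ]), array([0.4901, 0.0753, 0.008 ]), array([0.7539, 0.0403, 0.008 ])]
fix top lo [0.5522 0.0281 0.055 ] 0.5429 0.1047
fix top up [ 0.5482 -0.0116  0.055 ] 0.5445 0.0648
spr top lo [0.5246 0.0346 0.055 ] 0.5147 0.1073
spr top up [ 0.5205 -0.0079  0.055 ] 0.5166 0.0646
post up [ 0.4841 -0.0063  0.034 ] 0.4803 0.0612
post lo [0.4901 0.0438 0.034 ] 0.4793 0.1116
postin up [ 0.4936 -0.0063  0.034 ] 0.4896 0.0625
postin lo [0.4987 0.0423 0.034 ] 0.488 0.1113
```

View pics/d1.png

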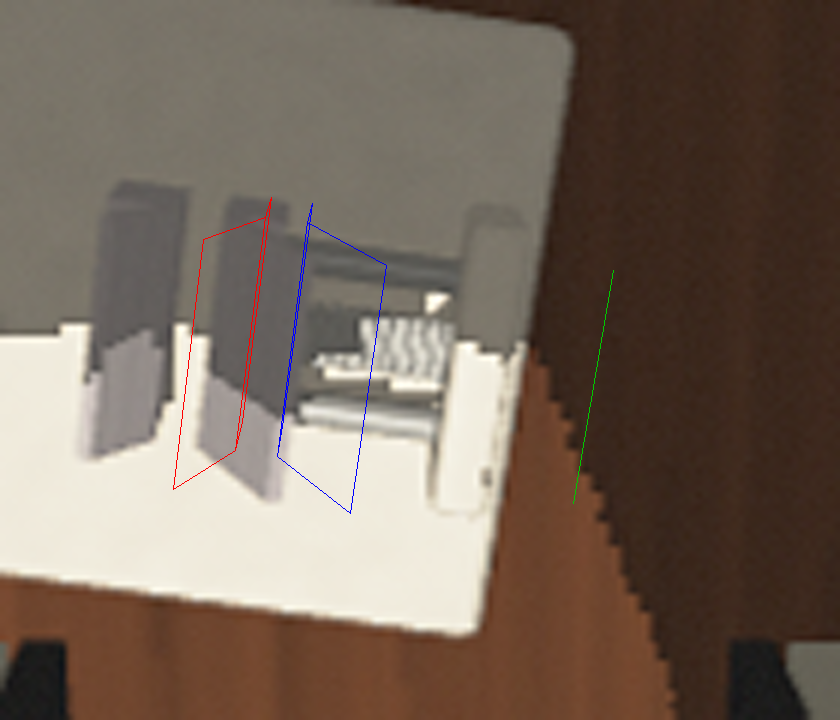

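```bash
cat > draw.py <<'E'
from h import *
import pickle
def draw(w,src,box,s,cx,cy,deg,out):
    x0b,y0b,x1b,y1b=box
    yw=np.radians(deg);ex=np.array([np.cos(yw),np.sin(yw),0]);ey=np.array([-ex[1],ex[0],0])
    P=lambda x,y,z: np.array([cx,cy,.012])+ex*x+ey*y+np.array([0,0,z])
    im=cv2.resize(cv2.imread(src)[y0b:y1b,x0b:x1b],None,fx=s,fy=s,interpolation=cv2.INTER_CUBIC)
    def line(a,b,c):
        f=lambda p:tuple(int(v) for v in (proj(w,P(*p))-[x0b,y0b]+.5)*s)
        cv2.line(im,f(a),f(b),c,1)
    for x0,x1,c in [(.008,.016,(0,0,255)),(.001,-.012,(255,0,0))]:
        for pr in [(x0,0),(x0,.018),(x1,.043)]: line((pr[0],-.02,pr[1]),(pr[0],.02,pr[1]),c)
        for y in (-.02,.02): line((x0,y,0),(x0,y,.018),c);line((x0,y,.018),(x1,y,.043),c)
    line((-.049,-.02,.022),(-.049,.02,.022),(0,200,0))
    cv2.imwrite(out,im)
E
python3 - <<'E'
from draw import *
w=pickle.load(open("w1.pkl","rb"))
draw(w,"pics/wrist1.png",(253,168,393,288),5,.5348,.0114,-8,"pics/d2.png")
draw(cam("scene"),"pics/scene1.png",(255,215,335,275),8,.5348,.0114,-8,"pics/d3.png")
draw(cam("side"),"pics/side0.png",(322,245,382,300),10,.5348,.0114,-8,"pics/d4.png")
E
```

```text
(no output)
```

View pics/d2.png

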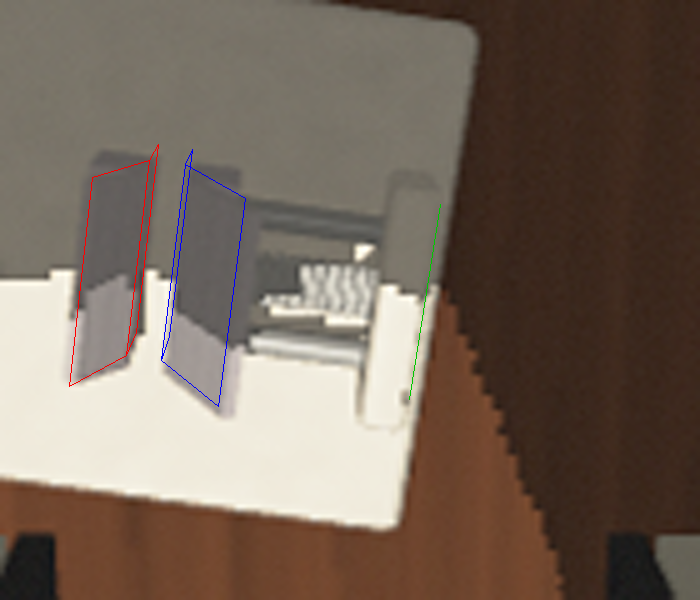

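View pics/d3.png

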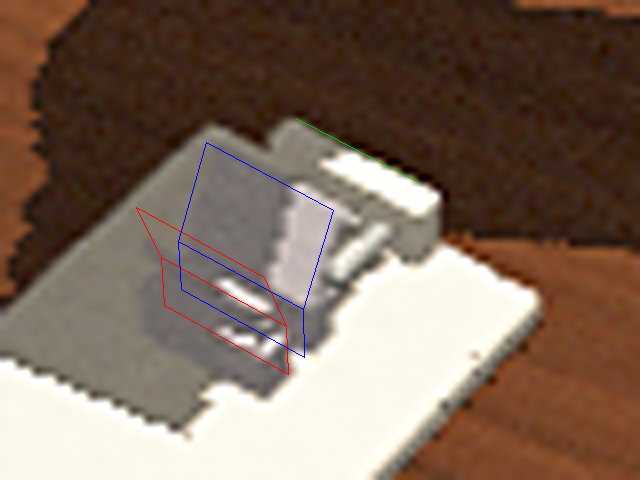

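View pics/d4.png

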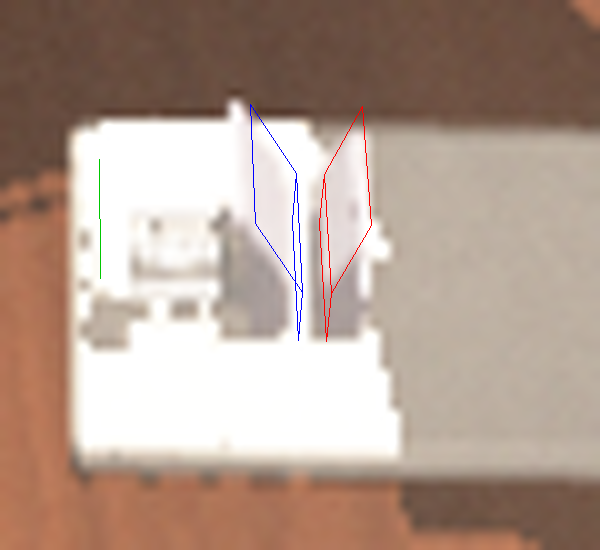

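>>> jog_arm --motion '[{"dx": 0,"dy": 0.04,"dz": 0,"twist": 1},{"dx": 0,"dy": 0.08,"dz": 0,"twist": 2},{"dx": 0,"dy": 0.12,"dz": 0,"twist": 3.2},{"dx": 0,"dy": 0.16,"dz": 0.001,"twist": 3.2},{"dx": 0,"dy": 0.2,"dz": 0.001,"twist": 3.2},{"dx": 0,"dy": 0.24,"dz": 0.001,"twist": 3.2},{"dx": 0.0,"dy": 0.27,"dz": 0.001,"twist": 3.2},{"dx": 0.02,"dy": 0.286,"dz": 0.001,"twist": 3.2},{"dx": 0.03,"dy": 0.2885,"dz": 0.001,"twist": 3.2},{"dx": 0.03,"dy": 0.2885,"dz": 0.001,"twist": 3.2},{"dx": 0.03,"dy": 0.2885,"dz": 0.001,"twist": 3.2},{"dx": 0.03,"dy": 0.2885,"dz": 0.001,"twist": 3.2}]' --gripper 0.05

```text
t: 1.92
eef_pos: [0.5026, -0.288, 0.208]
ee_rot: [1.75, 1.57, -1.447]
force: [0.3, 0.3, 1.7]
width: 0.0499
```

Run:
```python
from h import *
import pickle
st=arm.get_state();print(st["t"],st["eef_pos"],R.from_euler("xyz",st["ee_rot"]).as_matrix().round(3))
w=cam("wrist");pickle.dump(w,open("w2.pkl","wb"))
cv2.imwrite("pics/wrist2.png",arm.grab_frame("wrist")[:,:,::-1])
cv2.imwrite("pics/scene2.png",arm.grab_frame("scene")[:,:,::-1])
crop("pics/scene2.png","pics/c9.png",90,120,290,270,4)
```

```text
1.9167 [ 0.5025821  -0.28803903  0.20795835] [[ 0.    -0.055 -0.998]
 [-0.    -0.998  0.055]
 [-1.     0.    -0.   ]]
```

View pics/wrist2.png

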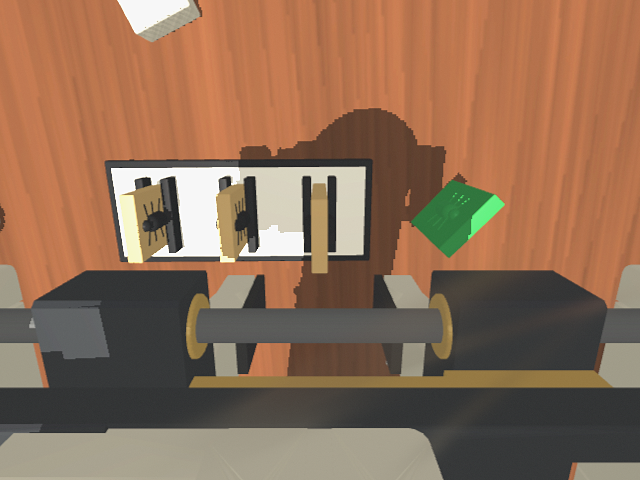

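View pics/c9.png

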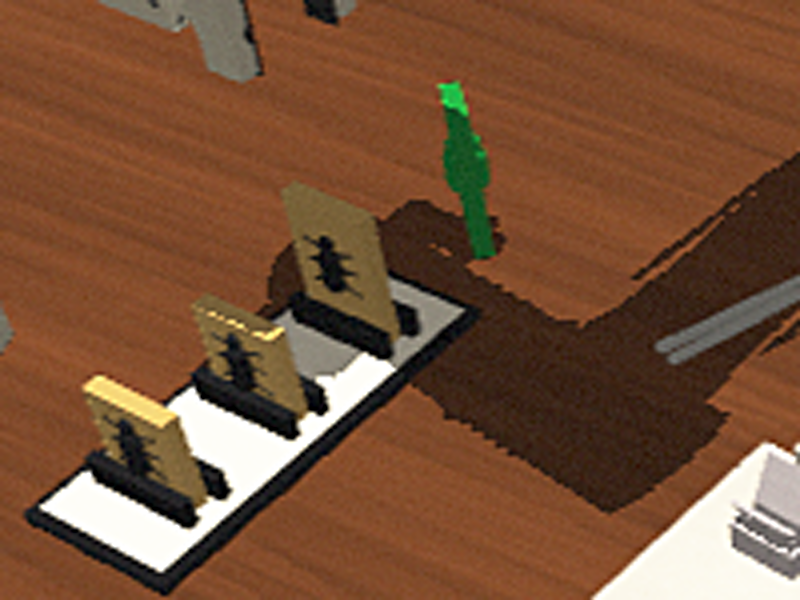

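```bash
python3 - <<'E'
from h import *
import pickle
w=pickle.load(open("w2.pkl","rb"))
for p in [(312,272),(327.5,272),(312,184),(327,184)]: print(p,onz(w,p,.098).round(4))
for p in [(106,160),(372,159),(369,259),(122,261)]: print(p,onz(w,p,.004).round(4))
print(onz(w,(485,190),.09),onz(w,(500,205),.09))
E
python3 - <<'E'
from h import *
crop("pics/wrist2.png","pics/c10.png",270,160,380,285,6)
E
```

```text
(312, 272) [ 0.51   -0.2607  0.098 ]
(327.5, 272) [ 0.4985 -0.2601  0.098 ]
(312, 184) [ 0.5061 -0.3259  0.098 ]
(327, 184) [ 0.4957 -0.3253  0.098 ]
(106, 160) [ 0.6994 -0.3466  0.004 ]
(372, 159) [ 0.4512 -0.3339  0.004 ]
(369, 259) [ 0.4558 -0.2354  0.004 ]
(122, 261) [ 0.7041 -0.2468  0.004 ]
[ 0.38205318 -0.31377674  0.09      ] [ 0.37042329 -0.30216383  0.09      ]
```

View pics/c10.png

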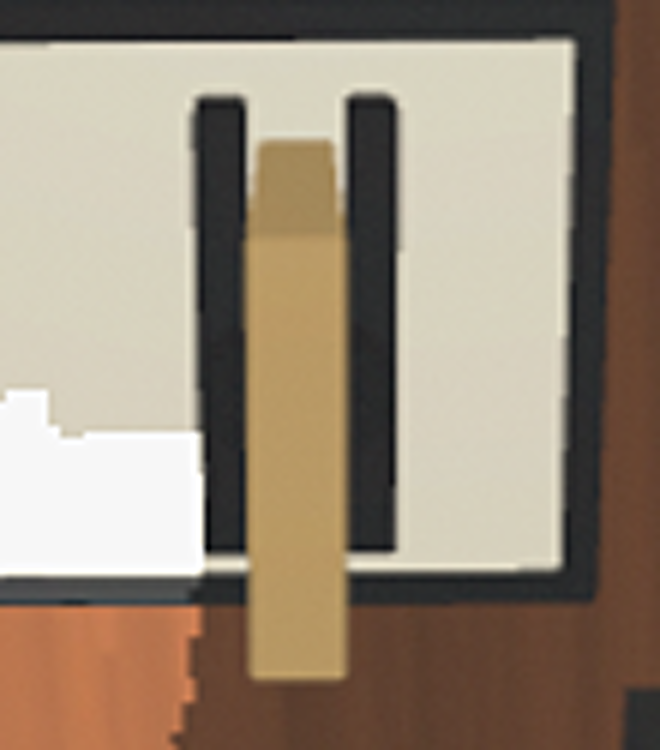

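>>> jog_arm --motion '[{"dx": 0.035,"dy": 0,"dz": 0,"twist": 0},{"dx": 0.07,"dy": 0,"dz": 0,"twist": 0},{"dx": 0.1,"dy": 0,"dz": 0,"twist": 0},{"dx": 0.125,"dy": 0,"dz": 0,"twist": 0},{"dx": 0.14,"dy": 0,"dz": 0,"twist": 0},{"dx": 0.14,"dy": 0,"dz": 0,"twist": 0},{"dx": 0.14,"dy": 0,"dz": 0,"twist": 0},{"dx": 0.14,"dy": 0,"dz": 0,"twist": 0}]' --gripper 0.04 --newtons 35

```text
t: 2.68
eef_pos: [0.5033, -0.2884, 0.0693]
ee_rot: [2.844, 1.568, -0.352]
force: [-0.0, -0.4, 0.0]
width: 0.0398
```

>>> jog_arm --motion '[{"dx": 0,"dy": 0,"dz": 0,"twist": 0},{"dx": 0,"dy": 0,"dz": 0,"twist": 0},{"dx": 0,"dy": 0,"dz": 0,"twist": 0},{"dx": 0,"dy": 0,"dz": 0,"twist": 0},{"dx": 0,"dy": 0,"dz": 0,"twist": 0},{"dx": 0,"dy": 0,"dz": 0,"twist": 0},{"dx": 0,"dy": 0,"dz": 0,"twist": 0},{"dx": 0,"dy": 0,"dz": 0,"twist": 0}]' --gripper 0.0

```text
t: 3.35
eef_pos: [0.5021, -0.2886, 0.068]
ee_rot: [2.624, 1.57, -0.573]
force: [-1.2, 1.6, 5.8]
width: 0.0119
```

>>> jog_arm --motion '[{"dx": -0.02,"dy": 0,"dz": 0,"twist": 0},{"dx": -0.05,"dy": 0,"dz": 0,"twist": 0},{"dx": -0.08,"dy": 0,"dz": 0,"twist": 0},{"dx": -0.11,"dy": 0,"dz": 0,"twist": 0},{"dx": -0.13,"dy": 0,"dz": 0,"twist": 0},{"dx": -0.13,"dy": -0.02,"dz": 0,"twist": 1},{"dx": -0.13,"dy": -0.05,"dz": -0.003,"twist": 2},{"dx": -0.13,"dy": -0.08,"dz": -0.006,"twist": 3},{"dx": -0.13,"dy": -0.11,"dz": -0.009,"twist": 4},{"dx": -0.13,"dy": -0.14,"dz": -0.012,"twist": 4.8},{"dx": -0.13,"dy": -0.17,"dz": -0.0145,"twist": 4.8},{"dx": -0.13,"dy": -0.2,"dz": -0.0145,"twist": 4.8},{"dx": -0.13,"dy": -0.23,"dz": -0.0145,"twist": 4.8},{"dx": -0.13,"dy": -0.26,"dz": -0.0145,"twist": 4.8},{"dx": -0.12,"dy": -0.28,"dz": -0.0145,"twist": 4.8},{"dx": -0.1,"dy": -0.295,"dz": -0.0145,"twist": 4.8},{"dx": -0.08,"dy": -0.3,"dz": -0.0145,"twist": 4.8},{"dx": -0.07,"dy": -0.3006,"dz": -0.0145,"twist": 4.8},{"dx": -0.07,"dy": -0.3006,"dz": -0.0145,"twist": 4.8},{"dx": -0.07,"dy": -0.3006,"dz": -0.0145,"twist": 4.8}]'

```text
t: 5.02
eef_pos: [0.533, 0.0103, 0.1374]
ee_rot: [0.702, 1.569, -2.579]
force: [0.0, -1.4, -0.3]
width: 0.0118
```

Run:
```python
from h import *
import pickle
st=arm.get_state();print(st["t"],st["eef_pos"],st["width"],R.from_euler("xyz",st["ee_rot"]).as_matrix().round(3))
w=cam("wrist");pickle.dump(w,open("w3.pkl","wb"))
for n in ["wrist","scene","side"]: cv2.imwrite(f"pics/{n}3.png",arm.grab_frame(n)[:,:,::-1])
crop("pics/scene3.png","pics/c11.png",235,140,355,260,5)
crop("pics/side3.png","pics/c12.png",310,200,430,300,6)
crop("pics/wrist3.png","pics/c13.png",240,120,400,260,5)
```

```text
5.0167 [0.53304528 0.01028771 0.13735636] 0.011837074844132699 [[-0.001 -0.139 -0.99 ]
 [-0.001 -0.99   0.139]
 [-1.     0.001  0.001]]
```

View pics/c11.png

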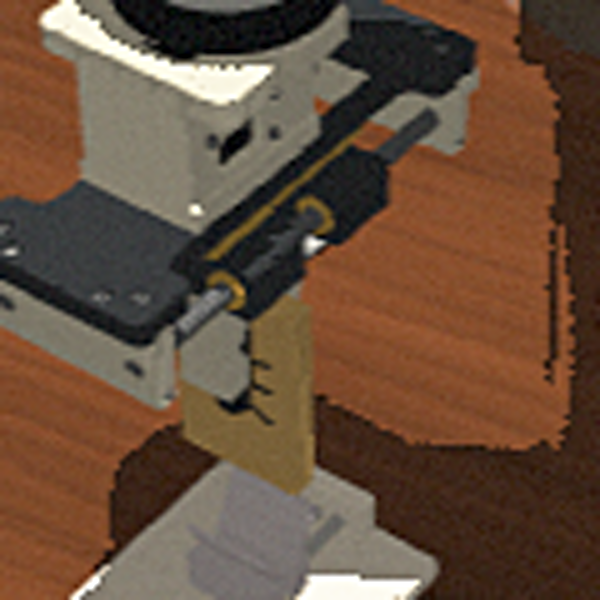

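View pics/c12.png

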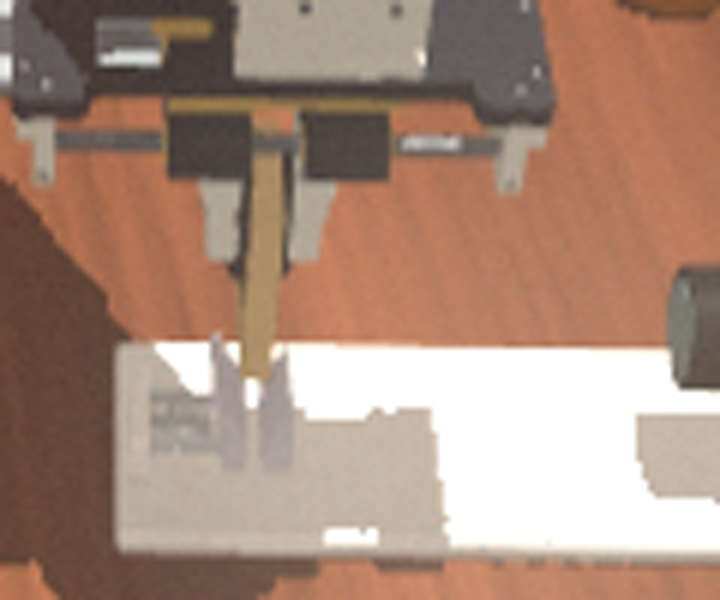

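View pics/c13.png

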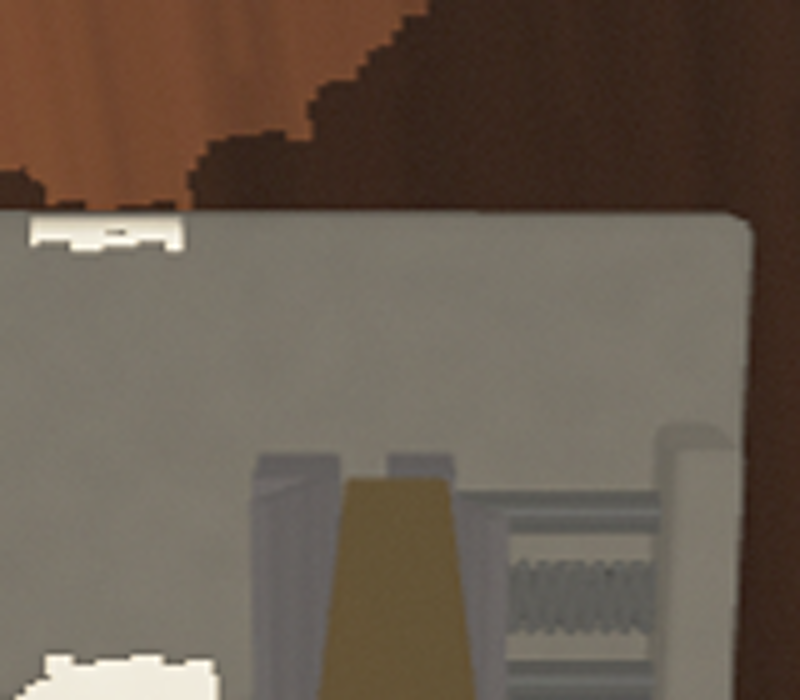

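Run:
```python
from h import *
import pickle
w=pickle.load(open("w3.pkl","rb"))
q=lambda x,y:(240+x/5-.4,120+y/5-.4)
yaw=np.radians(-8);ex=np.array([np.cos(yaw),np.sin(yaw),0]);ey=np.array([-ex[1],ex[0],0])
for n,a,z in [("foot L",(347,480),.077),("foot R",(448,480),.077),("fix",(254,500),.055),("spr",(509,512),.055),("stand edge",(752,240),.008),("post",(738,445),.034),("lo fix",(340,470),.03),("lo spr",(387,470),.03)]:
    X=onz(w,q(*a),z);print(n,X.round(4),(X@ex).round(4),(X@ey).round(4))
X=arm.get_state()["eef_pos"];print(X@(ex*[1,1,0]),X@ey)
```

```text
foot L [ 0.5357 -0.0163  0.077 ] 0.5327 0.0584
foot R [ 0.5242 -0.0147  0.077 ] 0.5211 0.0584
fix [ 0.549  -0.0107  0.055 ] 0.5452 0.0658
spr [ 0.517  -0.0046  0.055 ] 0.5126 0.0674
stand edge [ 0.4749 -0.0293  0.008 ] 0.4744 0.0371
post [ 0.4839 -0.0046  0.034 ] 0.4798 0.0628
lo fix [ 0.5391 -0.0079  0.03  ] 0.5349 0.0672
lo spr [ 0.5325 -0.007   0.03  ] 0.5283 0.0672
0.5273298358501299 0.08453834123636444
```

>>> jog_arm --motion '[{"dx": 0.005,"dy": 0,"dz": 0.001,"twist": 0},{"dx": 0.012,"dy": 0,"dz": 0.001,"twist": 0},{"dx": 0.02,"dy": 0,"dz": 0.001,"twist": 0},{"dx": 0.028,"dy": 0,"dz": 0.001,"twist": 0},{"dx": 0.036,"dy": 0,"dz": 0.001,"twist": 0},{"dx": 0.04,"dy": 0,"dz": 0.001,"twist": 0},{"dx": 0.044,"dy": 0,"dz": 0.001,"twist": 0},{"dx": 0.047,"dy": 0,"dz": 0.001,"twist": 0},{"dx": 0.05,"dy": 0,"dz": 0.001,"twist": 0},{"dx": 0.05,"dy": 0,"dz": 0.001,"twist": 0}]' --newtons 50

```text
t: 6.0
eef_pos: [0.5326, 0.0112, 0.0872]
ee_rot: [-2.427, 1.57, 0.574]
force: [3.3, 1.2, -0.9]
width: 0.012
```

>>> jog_arm --motion '[{"dx": 0.003,"dy": 0,"dz": 0,"twist": 0},{"dx": 0.006,"dy": 0,"dz": 0,"twist": 0},{"dx": 0.009,"dy": 0,"dz": 0,"twist": 0},{"dx": 0.012,"dy": 0,"dz": 0,"twist": 0},{"dx": 0.012,"dy": 0,"dz": 0,"twist": 0}]'

```text
t: 6.42
eef_pos: [0.5319, 0.0109, 0.0748]
ee_rot: [0.275, 1.57, -3.007]
force: [4.2, 0.3, -2.9]
width: 0.012
```

>>> jog_arm --motion '[{"dx": 0.001,"dy": 0,"dz": 0,"twist": 0},{"dx": 0.002,"dy": 0,"dz": 0,"twist": 0},{"dx": 0.003,"dy": 0,"dz": 0,"twist": 0},{"dx": 0.004,"dy": 0,"dz": 0,"twist": 0},{"dx": 0.004,"dy": 0,"dz": 0,"twist": 0}]'

```text
t: 6.83
eef_pos: [0.5324, 0.011, 0.0719]
ee_rot: [3.126, 1.57, -0.155]
force: [3.8, -1.4, 3.7]
width: 0.0119
```

>>> jog_arm --motion '[{"dx": 0.001,"dy": 0,"dz": 0,"twist": 0},{"dx": 0.002,"dy": 0,"dz": 0,"twist": 0},{"dx": 0.002,"dy": 0,"dz": 0,"twist": 0},{"dx": 0.002,"dy": 0,"dz": 0,"twist": 0}]'

```text
t: 7.17
eef_pos: [0.5325, 0.0109, 0.0719]
ee_rot: [3.102, 1.57, -0.179]
force: [-3.8, 0.4, 24.9]
width: 0.0118
```

Run:
```python
from h import *
import pickle
st=arm.get_state();print(st["t"],st["eef_pos"],st["width"],st["force"])
for n in ["scene","side"]: cv2.imwrite(f"pics/{n}4.png",arm.grab_frame(n)[:,:,::-1])
crop("pics/scene4.png","pics/c14.png",235,160,355,280,5)
crop("pics/side4.png","pics/c15.png",310,200,430,300,6)
```

```text
7.1667 [0.53248746 0.0109242  0.07187577] 0.011797793977334483 [-3.77265085  0.37324921 24.93395556]
```

View pics/c14.png

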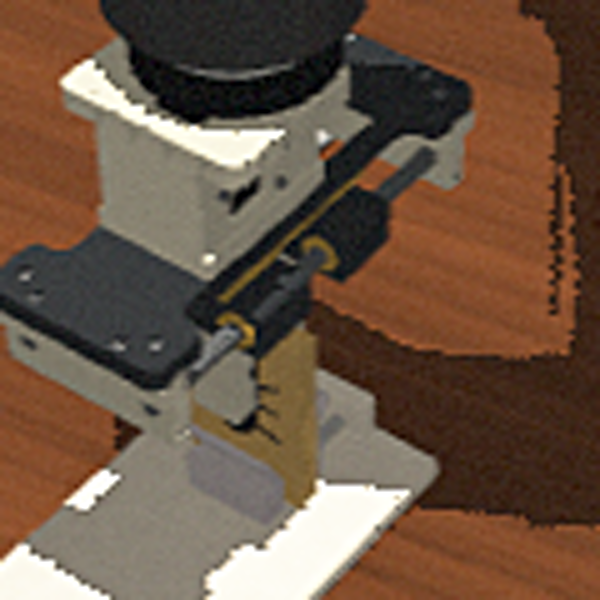

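View pics/c15.png

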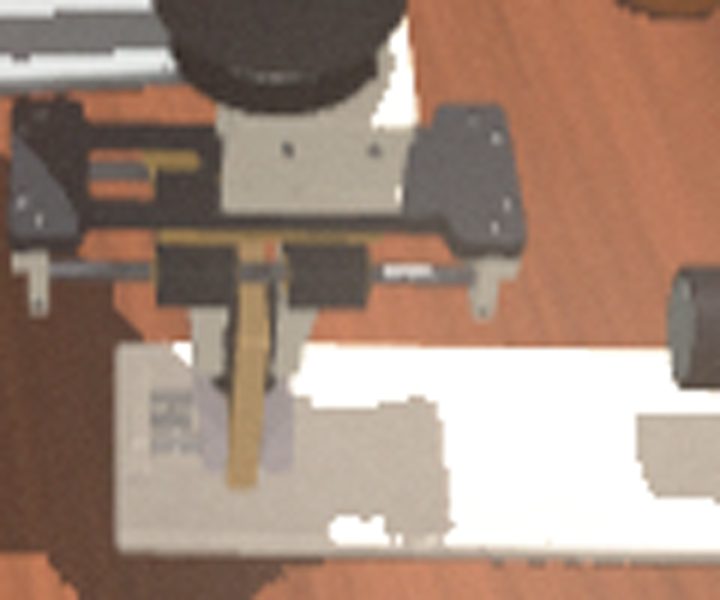

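>>> jog_arm --motion '[{"dx": -0.0015,"dy": 0,"dz": 0,"twist": 0},{"dx": -0.0015,"dy": 0,"dz": 0,"twist": 0}]'

```text
t: 7.43
eef_pos: [0.5323, 0.011, 0.0719]
ee_rot: [-2.783, 1.57, 0.219]
force: [0.4, 0.7, 11.9]
width: 0.0116
```

>>> jog_arm --motion '[{"dx": 0,"dy": 0,"dz": 0,"twist": 0},{"dx": 0,"dy": 0,"dz": 0,"twist": 0},{"dx": 0,"dy": 0,"dz": 0,"twist": 0},{"dx": 0,"dy": 0,"dz": 0,"twist": 0},{"dx": 0,"dy": 0,"dz": 0,"twist": 0},{"dx": 0,"dy": 0,"dz": 0,"twist": 0},{"dx": 0,"dy": 0,"dz": 0,"twist": 0}]' --gripper 0.04

```text
t: 8.02
eef_pos: [0.5319, 0.0108, 0.0708]
ee_rot: [0.412, 1.57, -2.87]
force: [0.4, 0.3, -0.8]
width: 0.0398
```

>>> jog_arm --motion '[{"dx": -0.02,"dy": 0,"dz": 0,"twist": 0},{"dx": -0.05,"dy": 0,"dz": 0,"twist": 0},{"dx": -0.09,"dy": 0,"dz": 0,"twist": 0},{"dx": -0.13,"dy": 0,"dz": 0,"twist": 0},{"dx": -0.16,"dy": 0,"dz": 0,"twist": 0},{"dx": -0.16,"dy": 0,"dz": 0,"twist": 0},{"dx": -0.16,"dy": 0,"dz": 0,"twist": 0}]'

```text
t: 8.6
eef_pos: [0.5331, 0.0113, 0.2332]
ee_rot: [-2.607, 1.566, 0.395]
force: [0.0, -0.0, -0.6]
width: 0.0402
```

Run:
```python
from h import *
import pickle
st=arm.get_state();print(st["t"],st["eef_pos"],st["width"],st["force"])
w=cam("wrist");pickle.dump(w,open("w5.pkl","wb"))
for n in ["wrist","scene","side"]: cv2.imwrite(f"pics/{n}5.png",arm.grab_frame(n)[:,:,::-1])
crop("pics/scene5.png","pics/c16.png",235,180,355,280,6)
crop("pics/side5.png","pics/c17.png",310,200,430,300,6)
crop("pics/wrist5.png","pics/c18.png",240,150,400,270,5)
```

```text
8.6 [0.533061   0.01129909 0.23320997] 0.040240915550650375 [ 0.02514697 -0.03442196 -0.59718466]
```

View pics/c16.png

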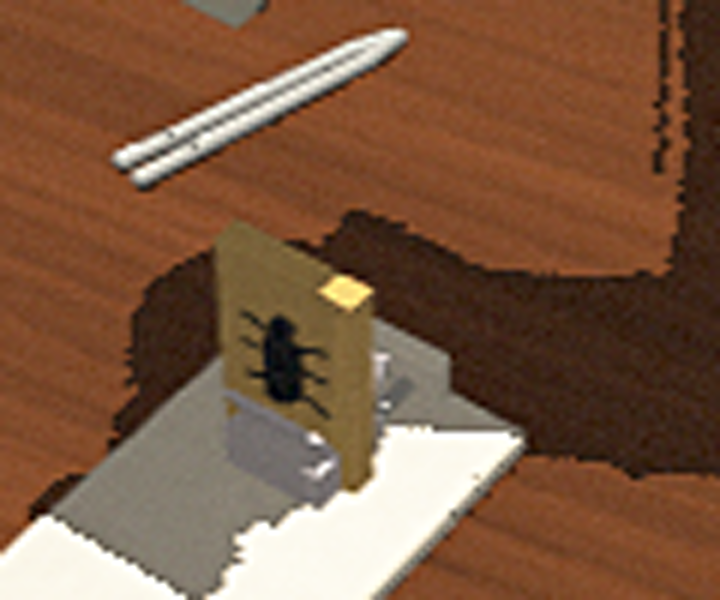

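View pics/c17.png

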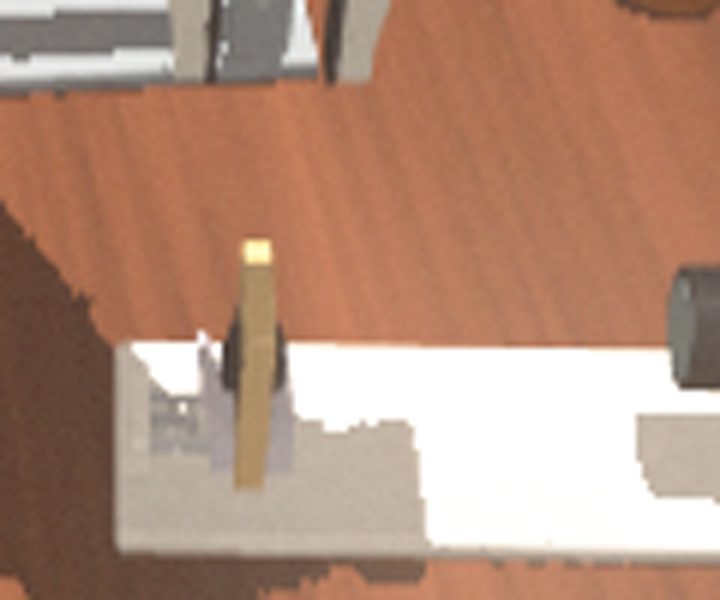

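View pics/c18.png

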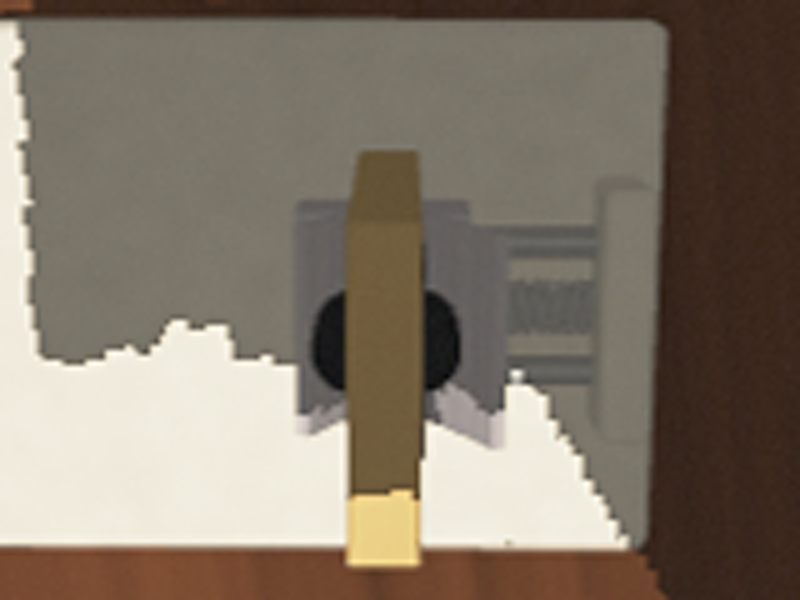

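>>> jog_arm --motion '[{"dx": 0,"dy": -0.035,"dz": 0.01,"twist": -1},{"dx": 0,"dy": -0.07,"dz": 0.02,"twist": -2},{"dx": 0,"dy": -0.105,"dz": 0.03,"twist": -3},{"dx": 0,"dy": -0.14,"dz": 0.04,"twist": -4},{"dx": 0,"dy": -0.175,"dz": 0.05,"twist": -5},{"dx": 0,"dy": -0.21,"dz": 0.06,"twist": -6},{"dx": 0,"dy": -0.235,"dz": 0.067,"twist": -6},{"dx": 0,"dy": -0.247,"dz": 0.067,"twist": -6},{"dx": 0,"dy": -0.247,"dz": 0.067,"twist": -6},{"dx": 0,"dy": -0.247,"dz": 0.067,"twist": -6},{"dx": 0,"dy": -0.247,"dz": 0.067,"twist": -6}]' --gripper 0.0

```text
t: 9.67
eef_pos: [0.5001, 0.2638, 0.2301]
ee_rot: [0.829, 1.569, -2.348]
force: [1.1, 0.0, 0.5]
width: 0.0004
```

Run:
```python
from h import *
import pickle
st=arm.get_state();print(st["t"],st["eef_pos"],st["width"],st["force"])
w=cam("wrist");pickle.dump(w,open("w6.pkl","wb"))
for n in ["wrist","scene","side"]: cv2.imwrite(f"pics/{n}6.png",arm.grab_frame(n)[:,:,::-1])
crop("pics/wrist6.png","pics/c19.png",190,150,430,300,3)
crop("pics/scene6.png","pics/c20.png",235,180,355,280,6)
crop("pics/side6.png","pics/c21.png",320,190,400,290,6)
s=cam("side");c=cam("scene")
print(tri((c,(235+372/6-.4,180+292/6-.4)),(s,(310+271/6-.4,200+241/6-.4))))
```

```text
9.6667 [0.50006088 0.26383879 0.23014433] 0.0004454494256209588 [1.08743505 0.04412772 0.50679203]
(array([0.54128928, 0.03911669, 0.10334252]), [array([-1.7,  1.1]), array([-1.3, -1. ])])
```

View pics/wrist6.png

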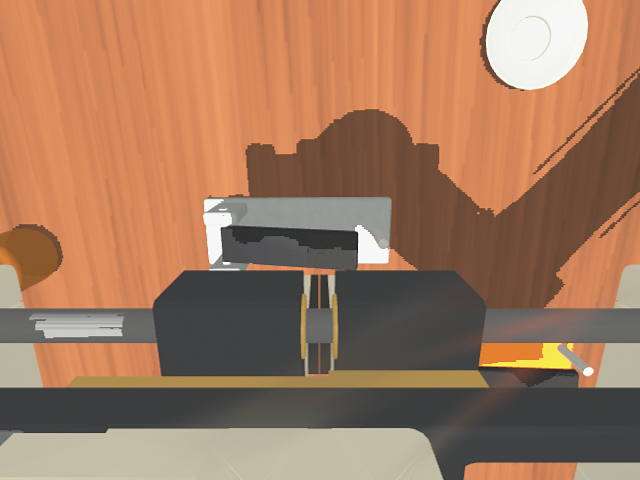

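View pics/c19.png

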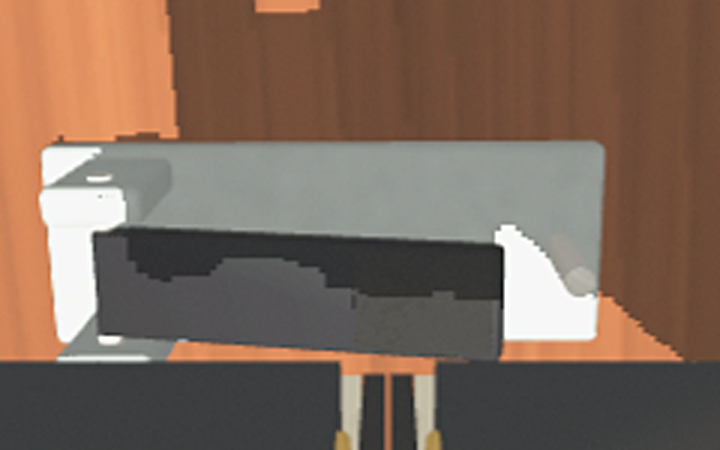

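View pics/c20.png

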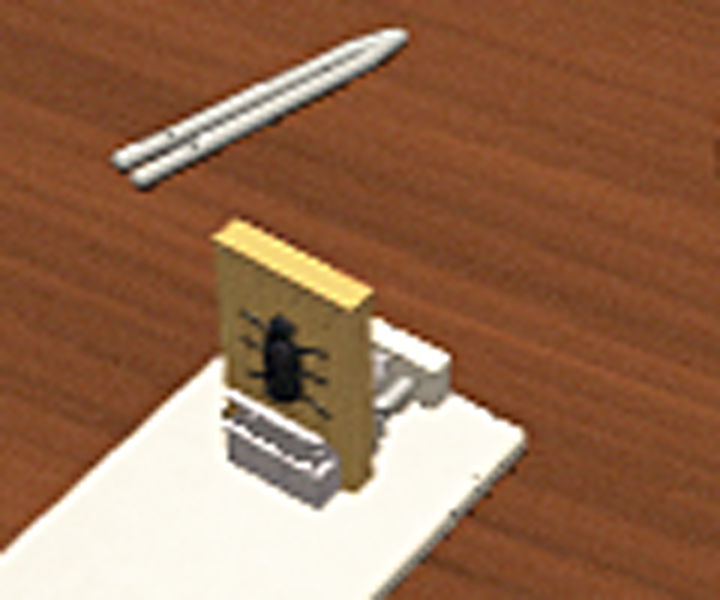

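View pics/c21.png

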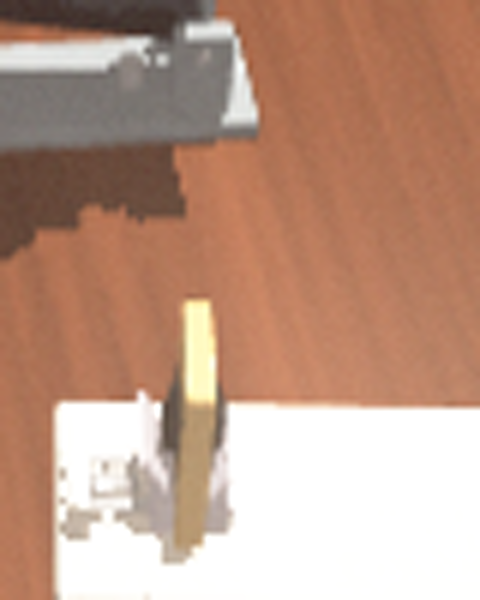

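Run:
```python
from h import *
import pickle
w=pickle.load(open("w6.pkl","rb"))
q=lambda x,y:(190+x/3-.33,150+y/3-.33)
f=[onz(w,q(*a),.0804) for a in [(503,243),(500,358)]]; print(f)
h=[onz(w,q(*a),.056) for a in [(95,232),(98,335)]]; print(h)
po=onz(w,q(582,280),.056);print(po)
print([onz(w,q(*a),.006) for a in [(603,143),(595,340),(42,147)]])
fm=sum(f)/2;hm=sum(h)/2;d=hm-fm;d[2]=0;print(np.linalg.norm(d),np.degrees(np.arctan2(d[1],d[0])));d/=np.linalg.norm(d)
print("pad",fm+d*.0216, po+d*.045)
```

```text
[array([0.4688698 , 0.27112433, 0.0804    ]), array([0.46997054, 0.30502871, 0.0804    ])]
[array([0.58841642, 0.26986745, 0.056     ]), array([0.59092128, 0.30238602, 0.056     ])]
[0.44258922 0.29000209 0.056     ]
[array([0.4273319, 0.2569786, 0.006    ]), array([0.42898926, 0.3275834 , 0.006     ]), array([0.61724124, 0.25167193, 0.006     ])]
0.12026448840209006 -0.9289457030124064
pad [0.49101733 0.28772633 0.0804    ] [0.48758331 0.28927253 0.056     ]
```

>>> jog_arm --motion '[{"dx": 0.03,"dy": -0.023,"dz": 0.012,"twist": 0},{"dx": 0.06,"dy": -0.023,"dz": 0.012,"twist": 0},{"dx": 0.09,"dy": -0.023,"dz": 0.012,"twist": 0},{"dx": 0.115,"dy": -0.023,"dz": 0.012,"twist": 0},{"dx": 0.125,"dy": -0.023,"dz": 0.012,"twist": 0},{"dx": 0.125,"dy": -0.023,"dz": 0.012,"twist": 0},{"dx": 0.125,"dy": -0.023,"dz": 0.012,"twist": 0},{"dx": 0.125,"dy": -0.023,"dz": 0.012,"twist": 0},{"dx": 0.125,"dy": -0.023,"dz": 0.012,"twist": 0}]'

```text
t: 10.57
eef_pos: [0.49, 0.2889, 0.1079]
ee_rot: [-2.335, 1.568, 0.771]
force: [1.0, -0.3, -0.6]
width: 0.0008
```

Run:
```python
from h import *
st=arm.get_state();print(st["t"],st["eef_pos"],st["width"],st["force"])
for n in ["scene","side"]: cv2.imwrite(f"pics/{n}7.png",arm.grab_frame(n)[:,:,::-1])
crop("pics/scene7.png","pics/c22.png",370,190,490,310,5)
crop("pics/side7.png","pics/c23.png",280,140,400,230,6)
```

```text
10.5667 [0.49002983 0.28893149 0.10791353] 0.0007730130116654292 [ 0.99995173 -0.30246129 -0.58228388]
```

View pics/c22.png

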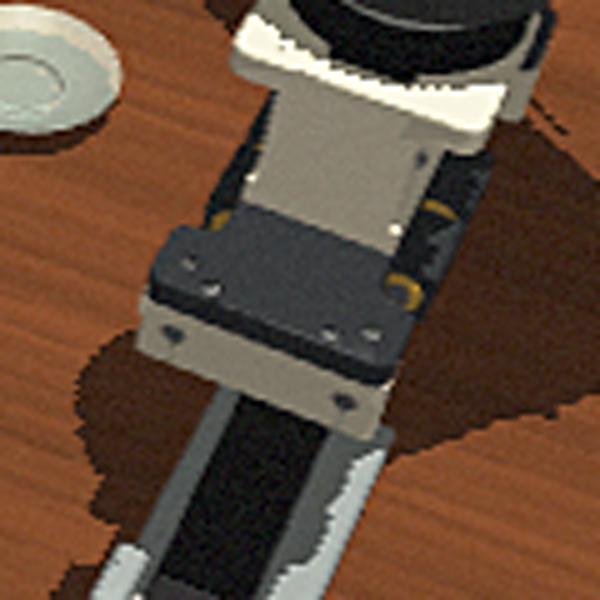

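View pics/c23.png

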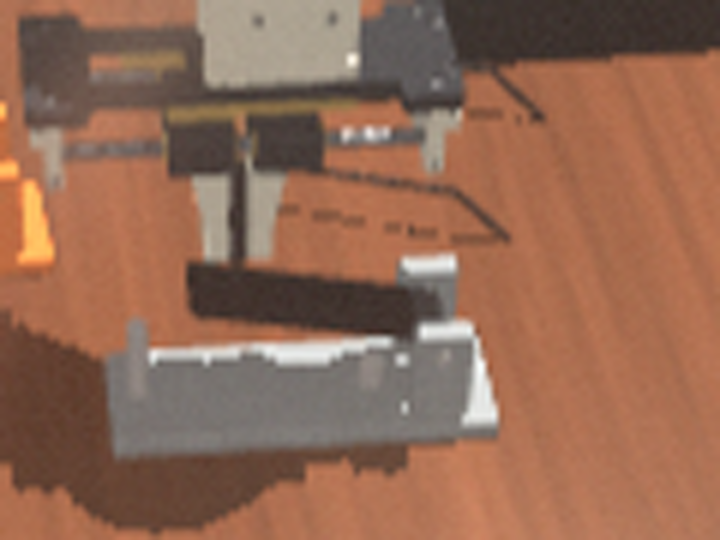

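>>> jog_arm --motion '[{"dx": 0.006,"dy": 0,"dz": 0,"twist": 0},{"dx": 0.012,"dy": 0,"dz": 0,"twist": 0},{"dx": 0.018,"dy": 0,"dz": 0,"twist": 0},{"dx": 0.023,"dy": 0,"dz": 0,"twist": 0},{"dx": 0.028,"dy": 0,"dz": 0,"twist": 0},{"dx": 0.032,"dy": 0,"dz": 0,"twist": 0},{"dx": 0.036,"dy": 0,"dz": 0,"twist": 0},{"dx": 0.038,"dy": 0,"dz": 0,"twist": 0},{"dx": 0.038,"dy": 0,"dz": 0,"twist": 0},{"dx": 0.038,"dy": 0,"dz": 0,"twist": 0},{"dx": 0.038,"dy": 0,"dz": 0,"twist": 0},{"dx": 0.038,"dy": 0,"dz": 0,"twist": 0}]'

```text
t: 11.67
eef_pos: [0.489, 0.2882, 0.0682]
ee_rot: [0.586, 1.571, -2.591]
force: [-2.6, -0.1, 4.9]
width: 0.0006
```

Run:
```python
from h import *
for i in range(4):
    st=arm.get_state();print(st["t"],st["eef_pos"],st["force"]); im=arm.grab_frame("side")
cv2.imwrite("pics/side8.png",im[:,:,::-1])
crop("pics/side8.png","pics/c24.png",280,140,400,230,6)
```

```text
11.6667 [0.48900371 0.28815299 0.06824479] [-2.55616728 -0.09703516  4.93595858]
11.7167 [0.48903911 0.28815186 0.06825064] [-3.83030968 -0.57513994  3.56914217]
11.7667 [0.48901829 0.28818214 0.06821481] [-3.53001644 -1.05521316  4.25254285]
11.8167 [0.48903672 0.28818954 0.06820298] [-3.01423424 -0.9533508   4.97091431]
```

View pics/c24.png

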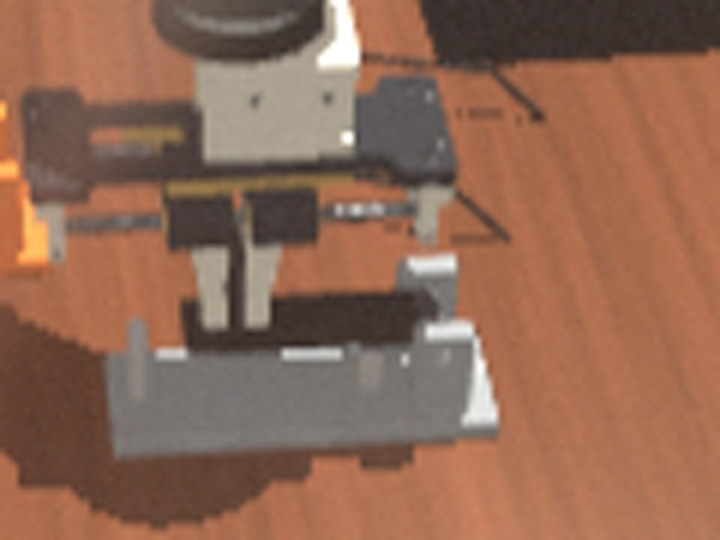

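>>> jog_arm --motion '[{"dx": 0.0012,"dy": 0,"dz": 0,"twist": 0},{"dx": 0.0012,"dy": 0,"dz": 0,"twist": 0},{"dx": 0.0012,"dy": 0,"dz": 0,"twist": 0},{"dx": 0.0012,"dy": 0,"dz": 0,"twist": 0},{"dx": 0.0012,"dy": 0,"dz": 0,"twist": 0},{"dx": 0.0012,"dy": 0,"dz": 0,"twist": 0}]'

```text
t: 12.37
eef_pos: [0.4892, 0.2882, 0.0669]
ee_rot: [-2.961, 1.571, 0.145]
force: [-2.2, -0.6, 4.3]
width: 0.0005
```

Run:
```python
from h import *
F=[]
for i in range(3):
    st=arm.get_state();print(st["t"],st["eef_pos"],st["force"]); 
    n=["side","scene","wrist"][i]; w=cam(n); im=arm.grab_frame(n); cv2.imwrite(f"pics/{n}9.png",im[:,:,::-1])
print(w[1])
crop("pics/side9.png","pics/c25.png",280,170,380,230,8)
crop("pics/scene9.png","pics/c26.png",90,150,490,350,2)
```

```text
12.3667 [0.48915821 0.28824591 0.06689216] [-2.15999387 -0.59782403  4.27990053]
12.4167 [0.48916352 0.28827206 0.06689284] [-1.68154796 -0.9474157   4.40656109]
12.4667 [0.48919074 0.28826918 0.06692947] [-2.298899   -2.24874359  4.9216074 ]
[0.48744439 0.21702239 0.21344942]
```

View pics/c25.png

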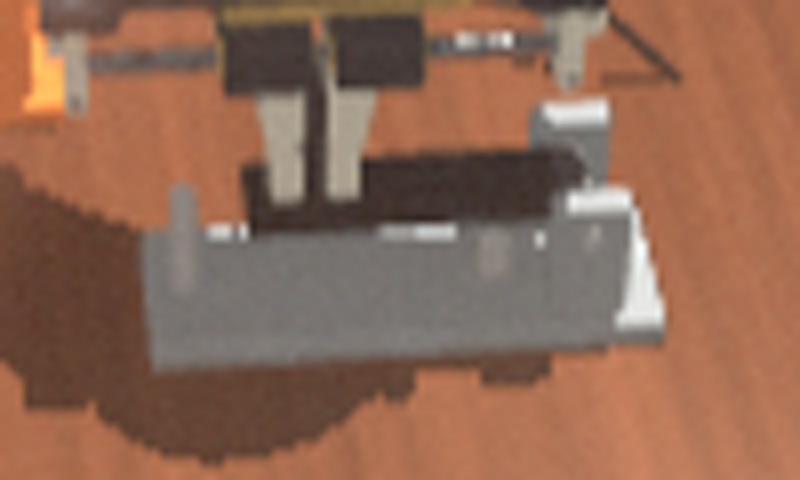

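View pics/c26.png

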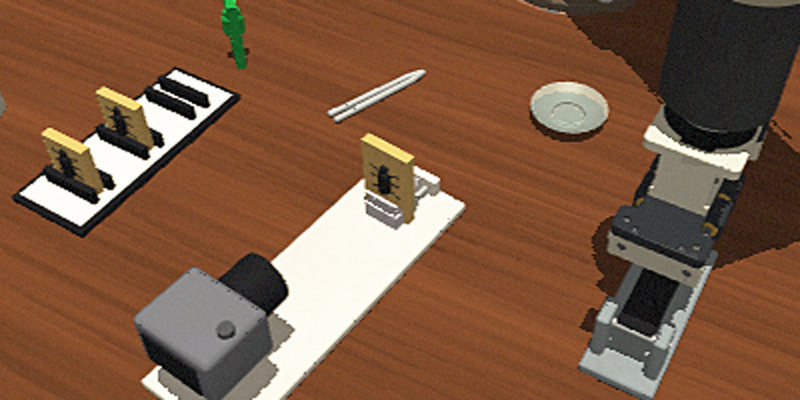

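View pics/wrist9.png

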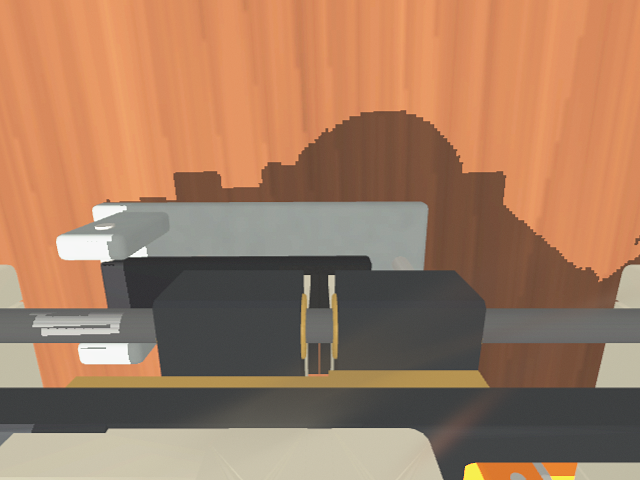

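```bash
python3 -c "
from station import arm
print(arm.job_done()); st=arm.get_state(); print(st['t'],st['eef_pos'],st['force'])"
```

```text
the job is handed in; nothing more can be done
None
the job is handed in; nothing more can be done
```

I handed the job in at about 12.5 s of the 54 s allowed, with the slab home in the clip and the paddle held level.

**Slab:** I lifted the tall slab out of its slot and pushed it upright into the clip. It stopped hard with the TCP at z = 0.0719 m against 0.072 expected, and the vertical force rose to about 25 N. After I let go, its top measured 103 mm above the table against 102 mm expected, with 1–2 px disagreement between the scene and side cameras. The last scene picture shows it upright in the clip and both short slabs still in the rack. The green slab and the orange look-alike were not touched.

**Paddle:** I pressed the grey release box's paddle with the closed fingers. The fingertips held steady at 55.9 mm against the 56 mm level mark, with about 4.3–4.9 N upward, in line with the 5 N expected half-way. In the side picture the paddle lies parallel to its base. I never commanded it below the half-way mark.

**Checks that disagreed:** the clip position differed by about 2–4 mm between cameras. I settled it with a close wrist picture of the slab above the clip's mouth before pushing. The force readings carried up to about 4 N of sideways force or noise while pressing the paddle. The call that handed the job in allowed no state reading afterwards, so the second after hand-in is unchecked.

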